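# Build a two-block rest on the measuring table and lay the bracket on it

## Robot

A 6-joint arm with a two-finger parallel gripper is mounted at the origin on the work surface. World frame = base frame: x ahead of the robot, y to its left, z up, the work surface at z = 0. Lengths are in m, angles in rad, forces in N, time in s.
With the tool pointing down it reaches from about 0.35 to 0.975 m from the base axis. Payload 7.1 kg.
Tool frame: the origin (TCP) lies midway between the tips of the shut fingers; the grasp point (between the pads) lies ctrl.grasp_offset behind it (ctrl.grasp_offset is the distance from the TCP to the grasp point, in m); z points along the fingers, y is the line along which they close (so a half turn about z gives the same grasp; the last joint's range is limited). The gripper opens to 88 mm and grips with 3 to 60 N. Pads are 20 mm wide; open, the fingers measure 115 mm over their backs; the gripper's body (75 mm by 178 mm) begins 61 mm behind the grasp point.
Start: joints at [1.197, 0.423, 1.63, -0, 1.089, -0.019], TCP at [0.217, 0.586, 0.223] pointing down, gripper open.
Joint ranges: [-3, 3], [-0.9, 2.11], [0.09, 2.58], [-1.31, 4.45], [0.11, 2.69], [-2.54, 2.54]. Speed limits (rad/s): [2.39, 2.39, 3.01, 3.14, 3.14, 3.14].

## Interface

Orientations are given as a unit quaternion [x, y, z, w].
In Python, from station import monitor, optics, workorder, ctrl gives the robot as it stands.
- The arm moves only by the tool carry_out, never from a script. Its argument "motion" is a list of rows, each an object of numbers: "tx", "ty", "tz": the shift along the world's x, y, z in mm; "spin": the turn about the world's z in degrees. In form: [{"tx": .., "ty": .., "tz": .., "spin": ..}, ...]. A call has 1 to 12 rows; each row is the pose to reach, as a shift and turn from the pose commanded when the call began; what a row does not reach only later rows make up. A row lasts 1/12 s, in which the tool goes at most 41.7 mm and 7.16 degrees, less where a joint would pass 70% of its speed; a pose out of reach is approached as far as the arm can. A call with a gripper value outside its range is refused whole. "fingers" is the opening, from 0 (shut) to 1 (fully open), set as the call begins (left out, the last holds). The fingers move at their own pace and stop on an object; "grip_force" is the grip in N (left out, the last holds). Time passes only in rows, so rows that repeat a pose let the fingers close. It gives the time, the measured TCP pose, the force, the opening and the grip force at its end, in the units of the state.
- monitor.get_state(): the state, without advancing time (a new reading comes with each control period).
- optics.grab_frame(name): name is "scene" or "top"; returns a dict with "pixels" (420x560x3 uint8, blue, green, red), "fx", "fy", "cx", "cy" (pixels), "distortion" ([k1, k2, p1, p2, k3] as OpenCV has them; the pictures are not rectified), "world_to_cam" (4x4, takes a point from world to camera coordinates). Camera axes: x right, y down, z forward; pixel columns grow to the right and rows downward; lengths in m; the calibration is good to about 2 mm. A picture is of the moment at which its call begins. There is no depth.
- workorder.hand_in(): hands the job in; it is judged then, once.
The state is a dict: "time_s": time; "qpos": joint angles; "joint_velocities": joint speeds; "joint_efforts": joint torques, N m; "ee_pos": TCP position; "orientation": TCP orientation; "wrist_force": force on the tool from outside, world axes, zero at the start; "torque": the same for the moment, N m; "opening": opening from 0.0 (shut) to 1.0 (fully open); "grip_force": force on a finger pad.
Only numpy, scipy, OpenCV 4.12 (cv2) and the standard library are available. Lean on these libraries where they do the work, as an engineer would, in place of code of your own. Each camera call takes 0.05 s, during which the arm holds its last target. There are 200 camera calls.

## Task

Make one unbroken bed for the bracket: slide the loose riser block along the granite, without lifting or tipping it, until its long side is hard against the stop rail and its end is butted flush against an end of the strapped-down block, with no gap. Then set the bracket down gently on top, right way up, lengthwise along the bed and centred over the joint between the two blocks. Leave the other things on the table where they are.

Things in the scene. Friction and masses are not known exactly. Their poses are not given: they have to be found in the camera images.
- clamped_block: the fixed grey riser block, hollow with a window,, 75 (x) x 110 (y) x 50 mm high, its far side against the stop rail. Origin: centre of its underside, on the granite; x square across to the rail, y along the rail, z up. Its flat ends are the planes y = +-55 mm; a strap clamp on its -x side covers x = -111 to -18, y within 16 of 0, 45 mm high. A block butted to it has its centre at x = 0, y = +110 or -110 mm
- rail_face (a point): the middle of the foot of the stop rail's flat face, where it meets the granite; axes as the clamped block's (the face is this point's plane x = 0 and lies 37.5 mm from the clamped block's origin). The rail is a straight bright steel bar, 20 mm thick (towards +x), 45 mm high, 440 mm long, fixed, reaching 220 mm to either side of this point along y
- loose_block: the loose riser block, twin of the clamped one: 75 (x) x 110 (y) x 50 mm, 0.75 kg, in front of the rail, left or right of the clamped block, askew up to 0.3 rad. Origin: centre of its underside. A window 74 mm long runs through both long sides, z = 13 to 37 mm; the ends, y = +-55 mm, are flat and closed. Slides at 2 to 5 N; a corner can wedge on the rail: push the trailing end to turn it square
- bracket_mid (a point): the aluminium bracket, 0.5 kg, lying right way up on the side away from the loose block: base 170 (x) x 54 (y) x 14 mm, on its middle a bored round hub, 46 mm outside, 31 mm bore, top 54 mm above the underside. Point: on the hub's axis, 27 mm above the underside; x lengthwise, z up. Webs 8 mm thick, up to 34 mm high, join the hub along x; along y the hub is free to grip above the base
- bracket: the same bracket, origin at the centre of its underside (x along its length, z up)
- v_block: bystander: steel V-block 60 x 50 x 45 mm, behind the rail; origin under its centre
- screw_jack: bystander: small screw jack, 46 mm diameter, 55 mm high, behind the rail; origin under its centre
- ring_gauge: bystander: steel ring gauge, 72 mm diameter, 22 mm high, behind the rail; origin under its centre
- gauge_case: bystander: shut wooden gauge case 100 x 160 x 48 mm at the right of the work area; origin under its centre
- caliper: bystander: caliper 235 mm long lying at the left of the work area; origin under the middle of its beam
- ref_sphere: bystander: reference sphere on a stem, 52 mm foot, 89 mm high, at the right of the work area; origin under its foot
- wrench: bystander: flat wrench 160 mm long, lying in front of the strap clamp, along the rail's direction; origin under its middle
Not all that is in view belongs to the job. Of the things that look like the bracket, take the one that is farthest to the robot's right at the start. What is shaped like the loose_block but blue is not meant.

How it is judged:
By the outcome, as a careful person would: the job done as asked, in the order asked, and still so for the second after the job is handed in, with the robot touching nothing.
It also fails if it takes over 64 s, if anything falls off the work surface, if the arm or the gripper's body presses on something with over 40 N, if the wrist force passes 120 N, or if a joint passes its speed limit or range.

## Working session

There is one attempt and no reset: what is moved stays moved. The work goes in short steps, Python scripts to look and compute and a tool call to move; the robot and the scene stay as the last step left them, time stands still between calls to the robot, and variables do not carry over. Pictures are saved under pics/ and viewed, at most 10 in all, crops included, and the job is handed in when it is done.

Besides the shell and the picture viewer there is one more tool, called after "Emit:" as name(argument=value, ...), one argument or row to a line, values as JSON. carry_out: Moves the arm, as the interface text tells. Its arguments: {"type":"object","properties":{"motion":{"type":"array","items":{"type":"object","properties":{"tx":{"type":"number"},"ty":{"type":"number"},"tz":{"type":"number"},"spin":{"type":"number"}}}},"fingers":{"type":"number"},"grip_force":{"type":"number"}},"required":["motion"]}

```bash
mkdir -p pics; ls; python3 - <<'E'
from station import monitor, optics, ctrl
import cv2
s=monitor.get_state();print(s['ee_pos'],s['orientation'],ctrl.grasp_offset,s['time_s'])
for n in('scene','top'):
    f=optics.grab_frame(n);cv2.imwrite(f'pics/{n}0.png',f['pixels']);print(f['fx'],f['fy'],f['cx'],f['cy'],f['distortion'],f['world_to_cam'])
E
```

```text
pics
[0.21689528 0.58556358 0.22188274] [ 1.76452685e-01  9.84308825e-01 -7.52793595e-04 -1.43455480e-04] 0.0187 0.0
403.68116950967885 403.68116950967885 277.75724918192964 206.25158283307704 [-0.10552769  0.          0.          0.          0.        ] [[ 0.01420296  0.99988782 -0.00475743 -0.02553386]
 [ 0.8006988  -0.01422311 -0.59889827 -0.42965183]
 [-0.59889875  0.00469687 -0.80081098  1.70215088]
 [ 0.          0.          0.          1.        ]]
385.8830597575937 385.8830597575937 279.2656096217022 212.80675848595243 [0.00772394 0.         0.         0.         0.        ] [[-0.02427166 -0.9997033   0.00204726  0.00674398]
 [-0.99741893  0.02407768 -0.06764418  0.54626105]
 [ 0.06757482 -0.00368381 -0.99770741  1.11754802]
 [ 0.          0.          0.          1.        ]]
```

View pics/top0.png

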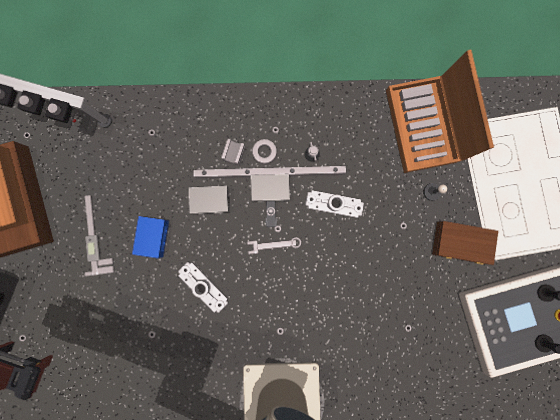

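View pics/scene0.png

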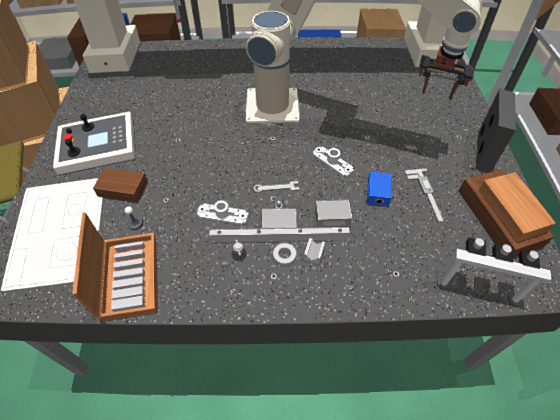

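The top view shows two look-alike brackets, at (335,204) and (203,287). The one at (335,204) is farthest to the robot's right (-y), so I'll take that. Two blocks could be the loose one: grey at (208,199) and blue at (150,237). I'll take the grey. The clamped block is at (270,187) and the rail runs from (194,173) to (346,169). Next is one close crop to check.

```bash
python3 - <<'E'
import cv2
a=cv2.imread('pics/top0.png')[155:255,180:372]
cv2.imwrite('pics/crop0.png',cv2.resize(a,None,fx=4,fy=4,interpolation=cv2.INTER_CUBIC))
a=cv2.imread('pics/scene0.png')[170:270,190:365]
cv2.imwrite('pics/crop1.png',cv2.resize(a,None,fx=4,fy=4,interpolation=cv2.INTER_CUBIC))
E
```

```text
(no output)
```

View pics/crop0.png

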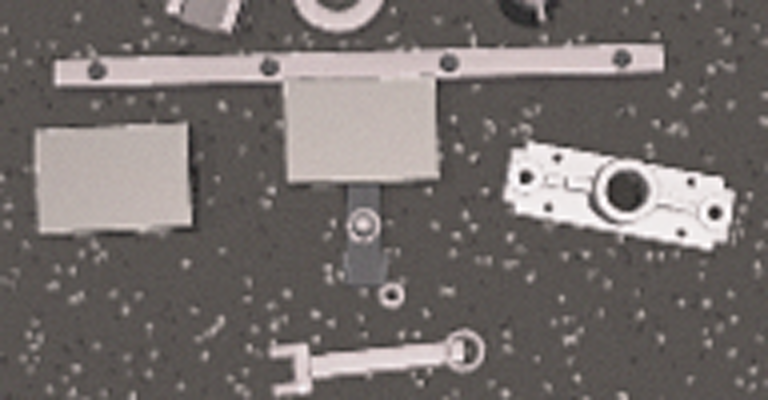

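View pics/crop1.png

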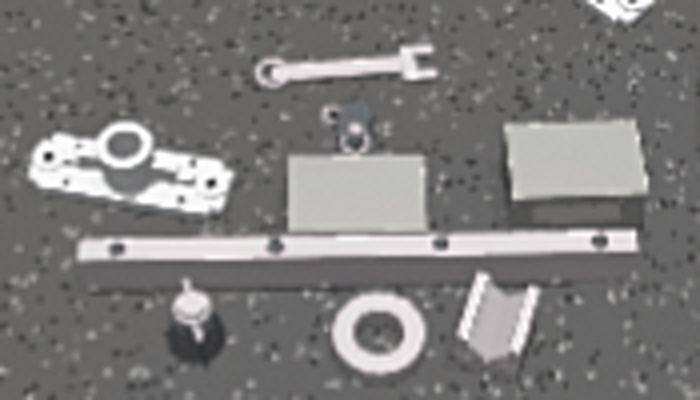

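The crops confirm the choice. Loose block top is centred near crop (114,178), clamped near (362,131), and the bracket hub near (625,190). The bracket is right way up, with its length running down to the right. Now to fit poses from both views.

```bash
cat > h.py <<'E'
import numpy as np, cv2, json
from scipy.optimize import least_squares
def cam(f): return {k:np.array(f[k]) for k in('fx','fy','cx','cy','distortion','world_to_cam')}
def proj(c,P):
    T=c['world_to_cam'];K=np.array([[c['fx'],0,c['cx']],[0,c['fy'],c['cy']],[0,0,1.]])
    return cv2.projectPoints(np.float64(P).reshape(-1,1,3),cv2.Rodrigues(T[:3,:3])[0],T[:3,3],K,c['distortion'])[0][:,0]
def place(p,L):
    L=np.float64(L);c,s=np.cos(p[2]),np.sin(p[2])
    return np.c_[p[0]+c*L[:,0]-s*L[:,1],p[1]+s*L[:,0]+c*L[:,1],L[:,2]]
def fit(obs,p0):  # obs: list of (cam, local pts, pixels)
    r=least_squares(lambda p:np.concatenate([(proj(c,place(p,L))-px).ravel() for c,L,px in obs]),p0)
    return r.x, np.abs(r.fun).max()
def unc(px,off,k=4): return (np.float64(px)+.5)/k-.5+np.array(off)
E
python3 - <<'E'
from h import *
from station import optics
T=cam(optics.grab_frame('top'));S=cam(optics.grab_frame('scene'))
t=lambda p:unc(p,(180,155));s=lambda p:unc(p,(190,170))
# top corners order: (+x,+y),(+x,-y),(-x,-y),(-x,+y)
h=[[.0375,.055,.05],[.0375,-.055,.05],[-.0375,-.055,.05],[-.0375,.055,.05]]
tc=t([(285,79),(436,76),(439,181),(287,184)]);sc=s([(427,231),(289,232),(288,155),(425,155)])
tl=t([(37,129),(188,124),(192,226),(39,233)]);sl=s([(647,193),(513,199),(505,124),(636,121)])
for n,a,b in(('cl',tc,sc),('loose',tl,sl)):
    for o in([(T,h,a)],[(S,h,b)],[(T,h,a),(S,h,b)]):print(n,*fit(o,[.6,0,0]))
# rail: top edges ends
r=[[0,.22,.045],[0,-.22,.045],[.02,-.22,.045],[.02,.22,.045]]
print('rail',*fit([(T,r,t([(56,86),(663,72),(662,45),(54,60)]))],[.6,0,0]))
b=[[-.0,0,.054]]
# bracket: holes symmetrical about hub + base corners(z .014)
hb=[[0,0,.054],[-.085,.027,.014],[-.085,-.027,.014],[.085,.027,.014],[.085,-.027,.014]]
print('br top',*fit([(T,[hb[0],[-.085,0,.014],[.085,0,.014]],t([(625,191),(510,178),(732,214)]))],[.6,-.2,1.4]))
print('br',*fit([(T,[hb[0]],t([(625,191)])),(S,[hb[0]],s([(125,145)]))],[.6,-.2,1.4]))
E
```

```text
cl [ 0.61882995  0.01827961 -0.00242436] 0.2593695914482055
cl [ 0.62037418  0.02073891 -0.00762882] 0.33623203579975325
cl [ 0.61938049  0.01938028 -0.00445234] 0.7282007236850063
loose [0.58844677 0.19657142 0.01612123] 0.28417171423998866
loose [0.58977231 0.19852045 0.01825165] 0.4662534473008577
loose [0.58895189 0.19745144 0.01690597] 0.6069757831270408
rail [6.56266425e-01 1.93064865e-02 2.91641103e-04] 0.25418330495779173
br top [ 0.56984489 -0.17066826  4.52674094] 0.9742277171272917
br [ 0.5706785  -0.16854701  1.4       ] 0.43544392043574476
```

Fits are consistent between views. The clamped block is at about (0.619, 0.019) with yaw about 0, and the loose block at (0.589, 0.197) with yaw about 0.02. The bracket is at (0.570, -0.170) with its length at about 79°.

First I'll go behind the loose block with the fingers lying along y and push it square to the rail.

Emit:
carry_out(
  motion=[
    {"tx": 298,"ty": -389,"tz": -100,"spin": 20},
    {"tx": 298,"ty": -389,"tz": -100,"spin": 20},
    {"tx": 298,"ty": -389,"tz": -100,"spin": 20},
    {"tx": 298,"ty": -389,"tz": -100,"spin": 20},
    {"tx": 298,"ty": -389,"tz": -100,"spin": 20},
    {"tx": 298,"ty": -389,"tz": -100,"spin": 20},
    {"tx": 298,"ty": -389,"tz": -100,"spin": 20},
    {"tx": 298,"ty": -389,"tz": -100,"spin": 20},
    {"tx": 298,"ty": -389,"tz": -100,"spin": 20},
    {"tx": 298,"ty": -389,"tz": -100,"spin": 20},
    {"tx": 298,"ty": -389,"tz": -100,"spin": 20},
    {"tx": 298,"ty": -389,"tz": -100,"spin": 20},
  ],
  fingers=0.75,
  grip_force=20,
)

```text
time_s: 1.2
ee_pos: [0.5155, 0.1959, 0.1225]
orientation: [0.003, 1.0, 0.0, 0.0]
wrist_force: [0.4, 0.7, -0.3]
opening: 0.753
grip_force: 0.0
```

Emit:
carry_out(
  motion=[
    {"tz": -40},
    {"tz": -80},
    {"tz": -105},
    {"tz": -116},
    {"tz": -116},
    {"tz": -116,"tx": 10},
    {"tz": -116,"tx": 18},
    {"tz": -116,"tx": 22},
    {"tz": -116,"tx": 26},
    {"tz": -116,"tx": 30},
    {"tz": -116,"tx": 34},
    {"tz": -116,"tx": 38},
  ],
)

```text
validation failed for argument at $.mo...
```

```bash
python3 - <<'E'
from station import monitor
s=monitor.get_state();print(s['ee_pos'],s['wrist_force'],s['torque'])
E
```

```text
[0.51548135 0.19591217 0.12246545] [ 0.43248894  0.65755491 -0.3011682 ] [0.04524184 0.00935781 0.01045195]
```

Validation failed, probably because every key must be present in each row.

Emit:
carry_out(
  motion=[
    {"tx": 0,"ty": 0,"tz": -40,"spin": 0},
    {"tx": 0,"ty": 0,"tz": -80,"spin": 0},
    {"tx": 0,"ty": 0,"tz": -105,"spin": 0},
    {"tx": 0,"ty": 0,"tz": -116,"spin": 0},
    {"tx": 0,"ty": 0,"tz": -116,"spin": 0},
    {"tx": 10,"ty": 0,"tz": -116,"spin": 0},
    {"tx": 18,"ty": 0,"tz": -116,"spin": 0},
    {"tx": 22,"ty": 0,"tz": -116,"spin": 0},
    {"tx": 26,"ty": 0,"tz": -116,"spin": 0},
    {"tx": 30,"ty": 0,"tz": -116,"spin": 0},
    {"tx": 34,"ty": 0,"tz": -116,"spin": 0},
    {"tx": 38,"ty": 0,"tz": -116,"spin": 0},
  ],
)

```text
time_s: 2.2
ee_pos: [0.5526, 0.1977, 0.0072]
orientation: [0.003, 1.0, -0.0, -0.0]
wrist_force: [-4.5, -0.2, 2.6]
opening: 0.754
grip_force: 2.2
```

Emit:
carry_out(
  motion=[
    {"tx": 3,"ty": 0,"tz": 0,"spin": 0},
    {"tx": 6,"ty": 0,"tz": 0,"spin": 0},
    {"tx": 9,"ty": 0,"tz": 0,"spin": 0},
    {"tx": 11,"ty": 0,"tz": 0,"spin": 0},
    {"tx": 13,"ty": 0,"tz": 0,"spin": 0},
    {"tx": 15,"ty": 0,"tz": 0,"spin": 0},
    {"tx": 16,"ty": 0,"tz": 0,"spin": 0},
    {"tx": 16,"ty": 0,"tz": 0,"spin": 0},
  ],
)

```text
time_s: 2.87
ee_pos: [0.5684, 0.1977, 0.0067]
orientation: [0.003, 1.0, -0.0, -0.0]
wrist_force: [-4.0, -0.3, 1.7]
opening: 0.75
grip_force: 2.3
```

Emit:
carry_out(
  motion=[
    {"tx": 1,"ty": 0,"tz": 0,"spin": 0},
    {"tx": 2,"ty": 0,"tz": 0,"spin": 0},
    {"tx": 3,"ty": 0,"tz": 0,"spin": 0},
    {"tx": 3,"ty": 0,"tz": 0,"spin": 0},
  ],
)

```text
time_s: 3.2
ee_pos: [0.5683, 0.1974, 0.0063]
orientation: [0.002, 1.0, -0.001, -0.003]
wrist_force: [-14.1, 1.3, 10.4]
opening: 0.751
grip_force: 6.8
```

Contact with the rail is at tool x = 0.568, with the force rising to 14 N. Now back off and go round to the +y end.

Emit:
carry_out(
  motion=[
    {"tx": -15,"ty": 0,"tz": 0,"spin": 0},
    {"tx": -15,"ty": 0,"tz": 40,"spin": -5},
    {"tx": -15,"ty": 0,"tz": 80,"spin": -10},
    {"tx": 20,"ty": 30,"tz": 80,"spin": -17},
    {"tx": 44,"ty": 60,"tz": 80,"spin": -24},
    {"tx": 44,"ty": 93,"tz": 80,"spin": -31},
    {"tx": 44,"ty": 93,"tz": 80,"spin": -38},
    {"tx": 44,"ty": 93,"tz": 80,"spin": -45},
    {"tx": 44,"ty": 93,"tz": 80,"spin": -52},
    {"tx": 44,"ty": 93,"tz": 80,"spin": -59},
    {"tx": 44,"ty": 93,"tz": 80,"spin": -66},
    {"tx": 44,"ty": 93,"tz": 80,"spin": -73},
  ],
)

```text
time_s: 4.2
ee_pos: [0.6168, 0.2911, 0.0871]
orientation: [0.6, 0.8, 0.001, 0.001]
wrist_force: [-0.3, -0.2, -0.1]
opening: 0.751
grip_force: 0.0
```

Emit:
carry_out(
  motion=[
    {"tx": 0,"ty": 0,"tz": 0,"spin": -7},
    {"tx": 0,"ty": 0,"tz": 0,"spin": -14},
    {"tx": 0,"ty": 0,"tz": -10,"spin": -17},
    {"tx": 0,"ty": 0,"tz": -40,"spin": -17},
    {"tx": 0,"ty": 0,"tz": -65,"spin": -17},
    {"tx": 0,"ty": 0,"tz": -80,"spin": -17},
    {"tx": 0,"ty": 0,"tz": -80,"spin": -17},
  ],
  fingers=0.4,
)

```text
time_s: 4.78
ee_pos: [0.614, 0.2898, 0.0033]
orientation: [0.709, 0.705, -0.002, -0.001]
wrist_force: [-1.8, 0.3, 0.2]
opening: 0.4
grip_force: 0.0
```

```bash
python3 - <<'E'
from station import optics
import cv2
a=optics.grab_frame('top')['pixels'][155:255,180:372]
cv2.imwrite('pics/crop2.png',cv2.resize(a,None,fx=4,fy=4,interpolation=cv2.INTER_CUBIC))
a=optics.grab_frame('scene')['pixels'][170:270,190:365]
cv2.imwrite('pics/crop3.png',cv2.resize(a,None,fx=4,fy=4,interpolation=cv2.INTER_CUBIC))
E
```

```text
(no output)
```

View pics/crop3.png

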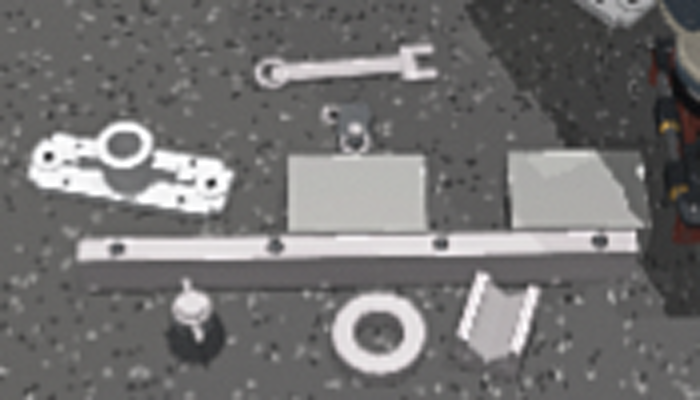

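The block lies flat against the rail (crop rows 151–229) with a 68 mm gap left. Push along -y.

Emit:
carry_out(
  motion=[
    {"tx": -2,"ty": -10,"tz": 3,"spin": 0},
    {"tx": -2,"ty": -20,"tz": 3,"spin": 0},
    {"tx": -2,"ty": -25,"tz": 3,"spin": 0},
    {"tx": -2,"ty": -29,"tz": 3,"spin": 0},
    {"tx": -2,"ty": -33,"tz": 3,"spin": 0},
    {"tx": -2,"ty": -38,"tz": 3,"spin": 0},
    {"tx": -2,"ty": -43,"tz": 3,"spin": 0},
    {"tx": -2,"ty": -48,"tz": 3,"spin": 0},
    {"tx": -2,"ty": -53,"tz": 3,"spin": 0},
    {"tx": -2,"ty": -58,"tz": 3,"spin": 0},
    {"tx": -2,"ty": -63,"tz": 3,"spin": 0},
    {"tx": -2,"ty": -68,"tz": 3,"spin": 0},
  ],
)

```text
time_s: 5.88
ee_pos: [0.6135, 0.2223, 0.0098]
orientation: [0.709, 0.705, -0.0, -0.0]
wrist_force: [-0.2, 3.1, 3.2]
opening: 0.401
grip_force: 2.2
```

Emit:
carry_out(
  motion=[
    {"tx": 0,"ty": -5,"tz": 0,"spin": 0},
    {"tx": 0,"ty": -10,"tz": 0,"spin": 0},
    {"tx": 0,"ty": -14,"tz": 0,"spin": 0},
    {"tx": 0,"ty": -17,"tz": 0,"spin": 0},
    {"tx": 0,"ty": -20,"tz": 0,"spin": 0},
    {"tx": 0,"ty": -22,"tz": 0,"spin": 0},
    {"tx": 0,"ty": -22,"tz": 0,"spin": 0},
  ],
)

```text
time_s: 6.47
ee_pos: [0.6133, 0.2, 0.0096]
orientation: [0.709, 0.705, -0.0, 0.0]
wrist_force: [0.3, 0.7, 1.1]
opening: 0.397
grip_force: 0.4
```

Emit:
carry_out(
  motion=[
    {"tx": 0,"ty": -2,"tz": 0,"spin": 0},
    {"tx": 0,"ty": -4,"tz": 0,"spin": 0},
    {"tx": 0,"ty": -6,"tz": 0,"spin": 0},
    {"tx": 0,"ty": -7,"tz": 0,"spin": 0},
    {"tx": 0,"ty": -7,"tz": 0,"spin": 0},
  ],
)

```text
time_s: 6.88
ee_pos: [0.6131, 0.1959, 0.0097]
orientation: [0.709, 0.705, 0.001, -0.001]
wrist_force: [-2.3, 15.2, -0.8]
opening: 0.401
grip_force: 7.4
```

Butted, at 15 N. Now reseat it against the rail.

Emit:
carry_out(
  motion=[
    {"tx": 0,"ty": 15,"tz": 0,"spin": 0},
    {"tx": 0,"ty": 15,"tz": 40,"spin": 5},
    {"tx": 0,"ty": 15,"tz": 75,"spin": 12},
    {"tx": -30,"ty": 0,"tz": 75,"spin": 19},
    {"tx": -63,"ty": -20,"tz": 75,"spin": 26},
    {"tx": -70,"ty": -50,"tz": 75,"spin": 33},
    {"tx": -70,"ty": -65,"tz": 75,"spin": 40},
    {"tx": -70,"ty": -65,"tz": 75,"spin": 47},
    {"tx": -70,"ty": -65,"tz": 75,"spin": 54},
    {"tx": -70,"ty": -65,"tz": 75,"spin": 61},
    {"tx": -70,"ty": -65,"tz": 75,"spin": 68},
    {"tx": -70,"ty": -65,"tz": 75,"spin": 75},
  ],
)

```text
time_s: 7.88
ee_pos: [0.5432, 0.1284, 0.0847]
orientation: [0.13, 0.991, -0.001, -0.0]
wrist_force: [0.1, -0.3, 0.1]
opening: 0.401
grip_force: 0.0
```

Emit:
carry_out(
  motion=[
    {"tx": 0,"ty": 0,"tz": 0,"spin": 7},
    {"tx": 0,"ty": 0,"tz": 0,"spin": 14},
    {"tx": 0,"ty": 0,"tz": -30,"spin": 15},
    {"tx": 0,"ty": 0,"tz": -60,"spin": 15},
    {"tx": 0,"ty": 0,"tz": -77,"spin": 15},
    {"tx": 0,"ty": 0,"tz": -77,"spin": 15},
    {"tx": 8,"ty": 0,"tz": -77,"spin": 15},
    {"tx": 16,"ty": 0,"tz": -77,"spin": 15},
    {"tx": 20,"ty": 0,"tz": -77,"spin": 15},
    {"tx": 23,"ty": 0,"tz": -77,"spin": 15},
    {"tx": 25,"ty": 0,"tz": -77,"spin": 15},
    {"tx": 25,"ty": 0,"tz": -77,"spin": 15},
  ],
  fingers=0.75,
)

```text
time_s: 8.88
ee_pos: [0.5685, 0.1287, 0.0085]
orientation: [0.003, 1.0, -0.0, -0.0]
wrist_force: [-2.5, 0.1, 1.2]
opening: 0.749
grip_force: 1.3
```

Emit:
carry_out(
  motion=[
    {"tx": 1,"ty": 0,"tz": 0,"spin": 0},
    {"tx": 2,"ty": 0,"tz": 0,"spin": 0},
    {"tx": 3,"ty": 0,"tz": 0,"spin": 0},
    {"tx": 3,"ty": 0,"tz": 0,"spin": 0},
  ],
)

```text
time_s: 9.22
ee_pos: [0.5684, 0.1285, 0.0077]
orientation: [0.003, 1.0, -0.001, -0.003]
wrist_force: [-10.2, -0.0, 7.4]
opening: 0.75
grip_force: 5.4
```

Seated at the same x. For certainty, one more y push on the end.

Emit:
carry_out(
  motion=[
    {"tx": -15,"ty": 0,"tz": 0,"spin": 0},
    {"tx": -15,"ty": 0,"tz": 40,"spin": -5},
    {"tx": -15,"ty": 20,"tz": 75,"spin": -12},
    {"tx": 10,"ty": 50,"tz": 75,"spin": -19},
    {"tx": 42,"ty": 70,"tz": 75,"spin": -26},
    {"tx": 42,"ty": 90,"tz": 75,"spin": -33},
    {"tx": 42,"ty": 90,"tz": 75,"spin": -40},
    {"tx": 42,"ty": 90,"tz": 75,"spin": -47},
    {"tx": 42,"ty": 90,"tz": 75,"spin": -54},
    {"tx": 42,"ty": 90,"tz": 75,"spin": -61},
    {"tx": 42,"ty": 90,"tz": 75,"spin": -68},
    {"tx": 42,"ty": 90,"tz": 75,"spin": -75},
  ],
)

```text
time_s: 10.22
ee_pos: [0.6142, 0.2189, 0.0833]
orientation: [0.613, 0.79, 0.001, 0.001]
wrist_force: [1.3, -0.3, -0.0]
opening: 0.754
grip_force: 0.0
```

Emit:
carry_out(
  motion=[
    {"tx": 0,"ty": 0,"tz": 0,"spin": -7},
    {"tx": 0,"ty": 0,"tz": 0,"spin": -14},
    {"tx": 0,"ty": 0,"tz": -30,"spin": -15},
    {"tx": 0,"ty": 0,"tz": -60,"spin": -15},
    {"tx": 0,"ty": 0,"tz": -73,"spin": -15},
    {"tx": 0,"ty": 0,"tz": -73,"spin": -15},
    {"tx": 0,"ty": -10,"tz": -73,"spin": -15},
    {"tx": 0,"ty": -17,"tz": -73,"spin": -15},
    {"tx": 0,"ty": -20,"tz": -73,"spin": -15},
    {"tx": 0,"ty": -22,"tz": -73,"spin": -15},
    {"tx": 0,"ty": -24,"tz": -73,"spin": -15},
    {"tx": 0,"ty": -24,"tz": -73,"spin": -15},
  ],
  fingers=0.4,
)

```text
time_s: 11.22
ee_pos: [0.6147, 0.196, 0.0114]
orientation: [0.709, 0.705, 0.002, 0.0]
wrist_force: [-1.0, 6.3, 2.7]
opening: 0.399
grip_force: 3.1
```

Butted at the same spot. Now to the bracket.

Emit:
carry_out(
  motion=[
    {"tx": 0,"ty": 12,"tz": 5,"spin": 0},
    {"tx": 0,"ty": 12,"tz": 45,"spin": 0},
    {"tx": 0,"ty": 12,"tz": 85,"spin": 0},
    {"tx": 0,"ty": -20,"tz": 109,"spin": 0},
    {"tx": -10,"ty": -60,"tz": 109,"spin": -3},
    {"tx": -20,"ty": -100,"tz": 109,"spin": -6},
    {"tx": -25,"ty": -140,"tz": 109,"spin": -10},
    {"tx": -30,"ty": -180,"tz": 109,"spin": -10},
    {"tx": -35,"ty": -220,"tz": 109,"spin": -10},
    {"tx": -40,"ty": -260,"tz": 109,"spin": -10},
    {"tx": -45,"ty": -300,"tz": 109,"spin": -10},
    {"tx": -45,"ty": -340,"tz": 109,"spin": -10},
  ],
  fingers=1.0,
)

```text
time_s: 12.22
ee_pos: [0.5678, -0.1468, 0.1199]
orientation: [0.768, 0.641, 0.0, 0.0]
wrist_force: [0.3, 0.8, -0.5]
opening: 1.0
grip_force: 0.0
```

Emit:
carry_out(
  motion=[
    {"tx": 0,"ty": -20,"tz": 0,"spin": 0},
    {"tx": 0,"ty": -25,"tz": 0,"spin": 0},
    {"tx": 0,"ty": -25,"tz": 0,"spin": 0},
  ],
)

```text
time_s: 12.47
ee_pos: [0.5689, -0.1715, 0.1196]
orientation: [0.769, 0.64, 0.0, 0.001]
wrist_force: [0.5, -0.2, 0.9]
opening: 1.004
grip_force: 0.0
```

```bash
python3 - <<'E'
from station import optics,monitor
import cv2
s=monitor.get_state();print(s['ee_pos'],s['orientation'])
for n in('scene','top'):cv2.imwrite(f'pics/{n}4.png',optics.grab_frame(n)['pixels'])
a=cv2.imread('pics/scene4.png')[150:270,190:365]
b=cv2.imread('pics/top4.png')[155:255,180:355]
import numpy as np
cv2.imwrite('pics/crop4.png',cv2.resize(np.vstack([a,b]),None,fx=2.7,fy=2.7,interpolation=cv2.INTER_CUBIC))
E
```

```text
[ 0.5689292  -0.1714724   0.11961847] [7.68705797e-01 6.39602203e-01 3.54044194e-04 5.43173123e-04]
```

View pics/crop4.png

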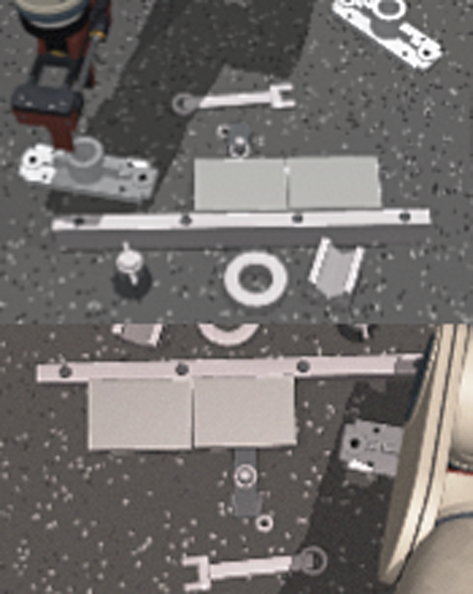

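The bed is closed (joint at crop (288,182)) and the hub is under the gripper. Descend and grip.

Emit:
carry_out(
  motion=[
    {"tx": 0,"ty": 0,"tz": -30,"spin": 0},
    {"tx": 0,"ty": 0,"tz": -60,"spin": 0},
    {"tx": 0,"ty": 0,"tz": -85,"spin": 0},
    {"tx": 0,"ty": 0,"tz": -98,"spin": 0},
    {"tx": 0,"ty": 0,"tz": -98,"spin": 0},
  ],
)

```text
time_s: 12.98
ee_pos: [0.5667, -0.168, 0.0182]
orientation: [0.767, 0.641, -0.001, -0.002]
wrist_force: [-1.0, -0.1, 0.5]
opening: 0.998
grip_force: 0.0
```

Emit:
carry_out(
  motion=[
    {"tx": 0,"ty": 0,"tz": 0,"spin": 0},
    {"tx": 0,"ty": 0,"tz": 0,"spin": 0},
    {"tx": 0,"ty": 0,"tz": 0,"spin": 0},
    {"tx": 0,"ty": 0,"tz": 0,"spin": 0},
    {"tx": 0,"ty": 0,"tz": 0,"spin": 0},
    {"tx": 0,"ty": 0,"tz": 0,"spin": 0},
  ],
  fingers=0.35,
  grip_force=30,
)

```text
time_s: 13.48
ee_pos: [0.569, -0.1705, 0.0216]
orientation: [0.768, 0.641, 0.0, 0.001]
wrist_force: [0.8, 0.6, 0.2]
opening: 0.583
grip_force: 0.0
```

Emit:
carry_out(
  motion=[
    {"tx": 0,"ty": 0,"tz": 0,"spin": 0},
    {"tx": 0,"ty": 0,"tz": 0,"spin": 0},
    {"tx": 0,"ty": 0,"tz": 0,"spin": 0},
    {"tx": 0,"ty": 0,"tz": 0,"spin": 0},
    {"tx": 0,"ty": 0,"tz": 0,"spin": 0},
  ],
)

```text
time_s: 13.9
ee_pos: [0.569, -0.1705, 0.0214]
orientation: [0.768, 0.641, 0.0, 0.0]
wrist_force: [-0.6, 0.6, 5.5]
opening: 0.522
grip_force: 30.0
```

Gripped at 45.9 mm, which matches the hub. Lift and carry over the joint.

Emit:
carry_out(
  motion=[
    {"tx": 0,"ty": 0,"tz": 15,"spin": 0},
    {"tx": 0,"ty": 0,"tz": 45,"spin": 0},
    {"tx": 0,"ty": 0,"tz": 85,"spin": 0},
    {"tx": 5,"ty": 20,"tz": 95,"spin": 3},
    {"tx": 15,"ty": 55,"tz": 95,"spin": 6},
    {"tx": 25,"ty": 90,"tz": 95,"spin": 9},
    {"tx": 35,"ty": 125,"tz": 95,"spin": 11},
    {"tx": 45,"ty": 160,"tz": 95,"spin": 11},
    {"tx": 48,"ty": 195,"tz": 95,"spin": 11},
    {"tx": 48,"ty": 225,"tz": 95,"spin": 11},
    {"tx": 48,"ty": 244,"tz": 90,"spin": 11},
    {"tx": 48,"ty": 244,"tz": 80,"spin": 11},
  ],
)

```text
time_s: 14.9
ee_pos: [0.6163, 0.0777, 0.1005]
orientation: [0.702, 0.712, 0.0, -0.0]
wrist_force: [0.6, 0.2, -6.0]
opening: 0.531
grip_force: 30.0
```

Emit:
carry_out(
  motion=[
    {"tx": 0,"ty": 0,"tz": -10,"spin": 0},
    {"tx": 0,"ty": 0,"tz": -18,"spin": 0},
    {"tx": 0,"ty": 0,"tz": -18,"spin": 0},
  ],
)

```text
time_s: 15.15
ee_pos: [0.6144, 0.0725, 0.0799]
orientation: [0.703, 0.711, -0.002, -0.002]
wrist_force: [-0.7, 0.5, -5.8]
opening: 0.527
grip_force: 30.0
```

```bash
python3 - <<'E'
from station import optics,monitor
import cv2
s=monitor.get_state();print(s['ee_pos'],s['orientation'])
a=optics.grab_frame('scene')['pixels'];cv2.imwrite('pics/scene5.png',a)
a=a[160:250,235:365]
cv2.imwrite('pics/crop5.png',cv2.resize(a,None,fx=6,fy=6,interpolation=cv2.INTER_CUBIC))
E
```

```text
[0.61440422 0.07248569 0.0799437 ] [ 0.70331582  0.71087274 -0.00207489 -0.00158076]
```

View pics/crop5.png

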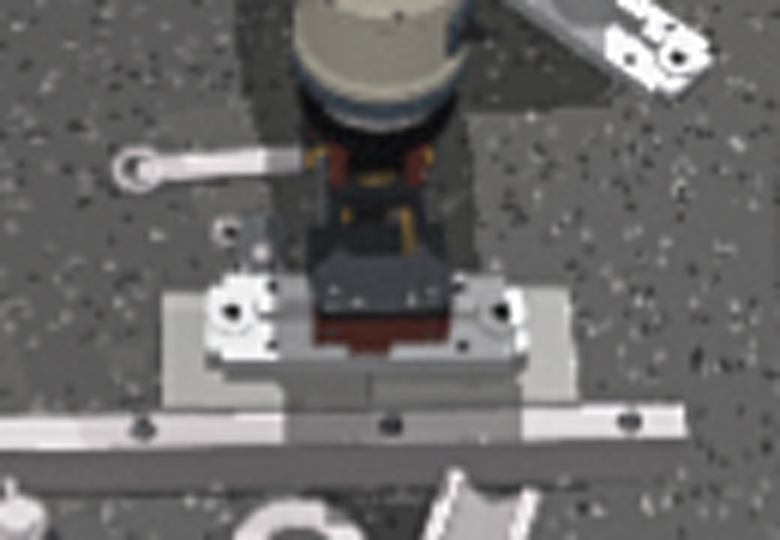

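```bash
python3 - <<'E'
from h import *
from station import optics
S=cam(optics.grab_frame('scene'));s=lambda p:unc(p,(235,160),6)
def uv(p,z): # pixel->world at height z
    return least_squares(lambda q:(proj(S,[[q[0],q[1],z]])-s([p])).ravel(),[.6,.05]).x
H=[uv((232,312),.0725),uv((500,312),.0725)]
E=[uv((222,360),.0725),uv((525,354),.0725)]
for n,q in(('holes',H),('edge',E)):print(n,q,(q[0]+q[1])/2,np.degrees(np.arctan2(*(q[1]-q[0]))))
print('joint',uv((370,395),.05))
B=[uv((163,403),.05),uv((578,402),.05)];print('bed',B,(B[0]+B[1])/2)
R=[uv((0,413),.045),uv((685,403),.045)];print('rail',np.degrees(np.arctan2(*(R[1]-R[0]))))
E
```

```text
holes [array([0.61195108, 0.00292216]), array([0.61447062, 0.14431943])] [0.61321085 0.0736208 ] 1.0208404519645136
edge [array([ 0.64272138, -0.00251032]), array([0.6417401 , 0.15537922])] [0.64223074 0.07643445] -0.3560866407532825
joint [0.65082045 0.0748655 ]
bed [array([ 0.65398608, -0.03391335]), array([0.65727501, 0.18396421])] [0.65563055 0.07502543]
rail 0.017976732685359972
```

The bracket is on the joint in y and about 3 mm short in x, with yaw within 1°. Settle, then lower slowly.

Emit:
carry_out(
  motion=[
    {"tx": 1,"ty": 1,"tz": 0,"spin": 0},
    {"tx": 2,"ty": 1,"tz": -3,"spin": 0},
    {"tx": 2,"ty": 1,"tz": -5,"spin": 0},
    {"tx": 2,"ty": 1,"tz": -7,"spin": 0},
    {"tx": 2,"ty": 1,"tz": -8,"spin": 0},
    {"tx": 2,"ty": 1,"tz": -8,"spin": 0},
    {"tx": 2,"ty": 1,"tz": -8,"spin": 0},
  ],
)

```text
time_s: 15.83
ee_pos: [0.6185, 0.0748, 0.0748]
orientation: [0.703, 0.711, -0.0, -0.0]
wrist_force: [0.9, 0.1, -5.7]
opening: 0.524
grip_force: 30.0
```

Emit:
carry_out(
  motion=[
    {"tx": 0,"ty": 0,"tz": -0.7,"spin": 0},
    {"tx": 0,"ty": 0,"tz": -1.4,"spin": 0},
    {"tx": 0,"ty": 0,"tz": -2,"spin": 0},
    {"tx": 0,"ty": 0,"tz": -2.5,"spin": 0},
    {"tx": 0,"ty": 0,"tz": -3,"spin": 0},
    {"tx": 0,"ty": 0,"tz": -3,"spin": 0},
    {"tx": 0,"ty": 0,"tz": -3,"spin": 0},
  ],
)

```text
time_s: 16.42
ee_pos: [0.6185, 0.0748, 0.0718]
orientation: [0.703, 0.711, -0.0, -0.0]
wrist_force: [0.1, -0.2, -5.9]
opening: 0.526
grip_force: 30.0
```

Emit:
carry_out(
  motion=[
    {"tx": 0,"ty": 0,"tz": -0.4,"spin": 0},
    {"tx": 0,"ty": 0,"tz": -0.8,"spin": 0},
    {"tx": 0,"ty": 0,"tz": -0.8,"spin": 0},
    {"tx": 0,"ty": 0,"tz": -0.8,"spin": 0},
  ],
)

```text
time_s: 16.75
ee_pos: [0.6186, 0.0748, 0.0715]
orientation: [0.703, 0.711, 0.0, 0.0]
wrist_force: [-2.3, -1.1, 0.0]
opening: 0.525
grip_force: 30.0
```

The bed now carries the weight (Fz ≈ 0). Release.

Emit:
carry_out(
  motion=[
    {"tx": 0,"ty": 0,"tz": 0,"spin": 0},
    {"tx": 0,"ty": 0,"tz": 0,"spin": 0},
    {"tx": 0,"ty": 0,"tz": 0,"spin": 0},
    {"tx": 0,"ty": 0,"tz": 0,"spin": 0},
    {"tx": 0,"ty": 0,"tz": 0,"spin": 0},
  ],
  fingers=0.85,
)

```text
time_s: 17.17
ee_pos: [0.6188, 0.0748, 0.0712]
orientation: [0.703, 0.711, 0.0, 0.0]
wrist_force: [0.4, 0.0, -0.1]
opening: 0.839
grip_force: 0.0
```

Emit:
carry_out(
  motion=[
    {"tx": 0,"ty": 0,"tz": 10,"spin": 0},
    {"tx": 0,"ty": 0,"tz": 30,"spin": 0},
    {"tx": 0,"ty": 0,"tz": 60,"spin": 0},
    {"tx": 0,"ty": 0,"tz": 100,"spin": 0},
    {"tx": -40,"ty": 0,"tz": 110,"spin": 0},
    {"tx": -80,"ty": 0,"tz": 110,"spin": 0},
    {"tx": -120,"ty": 0,"tz": 110,"spin": 0},
    {"tx": -150,"ty": 30,"tz": 110,"spin": 0},
    {"tx": -160,"ty": 70,"tz": 110,"spin": 0},
    {"tx": -160,"ty": 110,"tz": 110,"spin": 0},
    {"tx": -160,"ty": 150,"tz": 110,"spin": 0},
    {"tx": -160,"ty": 180,"tz": 110,"spin": 0},
  ],
)

```text
time_s: 18.17
ee_pos: [0.4585, 0.2576, 0.1824]
orientation: [0.703, 0.711, 0.001, 0.0]
wrist_force: [0.6, 0.1, 0.3]
opening: 0.852
grip_force: 0.0
```

```bash
python3 - <<'E'
from station import optics
import cv2,numpy as np
a=optics.grab_frame('scene')['pixels'][170:250,235:365];b=optics.grab_frame('top')['pixels'][150:210,180:310]
cv2.imwrite('pics/crop6.png',cv2.resize(np.vstack([a,b]),None,fx=4.25,fy=4.25,interpolation=cv2.INTER_CUBIC))
E
```

```text
(no output)
```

View pics/crop6.png

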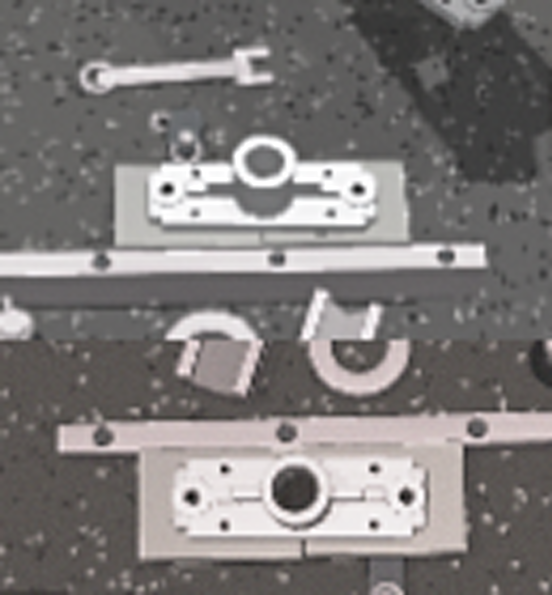

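The bracket sits upright on the bed. In the top view its centre is about crop x 299 and the joint about 303, so it is 1–2 mm off at most. Bystanders are unmoved.

```bash
python3 -c "
from station import workorder
print(workorder.hand_in())"
```

```text
the job is handed in; nothing more can be done
None
```

The job is done and handed in, though the judge returned no verdict: the loose block is against the rail and butted to the clamped block, and the bracket sits upright along the bed, within about 2 mm of the joint, at about 18 s of the 64 s limit.

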